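# Let the assembly stand back by one ratchet notch

### The arm

A 7-joint arm with a two-finger parallel gripper is mounted at the origin on the work surface. World frame = base frame: x ahead of the robot, y to its left, z up, the work surface at z = 0. Lengths are in m, angles in rad, forces in N, time in s.
With the tool pointing down it reaches from about 0.425 to 0.925 m from the base axis. Payload 6.8 kg.
Tool frame: the origin (TCP) lies at the very end of the fingers, on their centre line; the grasp point (between the pads) lies 19 mm behind it; z points along the fingers, x is the direction in which the jaws open and shut, and the axes are right-handed (so a half turn about z gives the same grasp; the last joint's range is limited). The gripper opens to 85 mm and grips with 20 to 120 N. Pads are 22 mm wide; open, the fingers measure 114 mm over their backs; the gripper's body (76 mm by 85 mm) begins 54 mm behind the grasp point. The pads swing forward as they close: fully open they stand 13 mm farther back than shut.
Start: joints at [-1.392, 0.477, 0.022, 1.555, -0.011, 1.109, -0.083], TCP at [0.191, 0.647, 0.231] pointing down, gripper open.
Joint ranges: [-2.96, 2.96], [-0.34, 2.1], [-1.41, 1.46], [0.24, 2.44], [-1.37, 4.51], [0.17, 1.92], [-2.96, 2.96]. Speed limits (rad/s): [2.39, 2.39, 3.14, 3.14, 3.14, 3.14, 3.14].

### API

Orientations are given as a rotation vector (axis times angle).
In Python, from rig import bot gives the robot as it stands.
- The arm moves only by the tool send_rows, never from a script. Its argument "commands" is a list of rows, each an object with "linear": the shift along the tool's x, y, z in mm, a list of three; "roll": the turn about the tool's z in rad. A call has exactly 8 rows; each row is the pose to reach, as a shift and turn from the pose commanded when the call began, along the tool's axes at that moment; what a row does not reach only later rows make up. A row lasts 1/10 s, in which the tool goes at most 50 mm and 8.59 degrees, less where a joint would pass 70% of its speed; a pose out of reach is approached as far as the arm can. A call with a gripper value outside its range is refused whole. "hand" is the finger opening in mm, from 0 to 85.4, set as the call begins (left out, the last holds). The fingers move at their own pace and stop on an object; the grip force is fixed at half the most. Time passes only in rows, so rows that repeat a pose let the fingers close, or fill a call up. It gives the time, the measured TCP pose, the force and the opening at its end, in the units of the state.
- bot.get_state(): the state, without advancing time (a new reading comes with each control period).
- bot.capture(name): name is "side" or "top" or "wrist"; returns a dict with "pixels" (420x560x3 uint8, blue, green, red), "camera_matrix" (3x3 intrinsics, pixels), "extrinsics" (4x4, takes a point from camera to world coordinates). Camera axes: x right, y down, z forward; pixel columns grow to the right and rows downward; lengths in m; the calibration is good to about 2 mm. A picture is of the moment at which its call begins. There is no depth.
- bot.job_done(): hands the job in, once; it reports no verdict.
The state is a dict: "time": time; "joint_positions": joint angles; "joint_vel": joint speeds; "effort": joint torques, N m; "position": TCP position; "ee_rot": TCP orientation; "contact_force": force on the tool from outside, world axes, zero at the start; "wrist_torque": the same for the moment, N m; "finger_gap": opening from 0.0 (shut) to 1.0 (fully open).
Only numpy, scipy, OpenCV 4.12 (cv2) and the standard library are available. Lean on these libraries where they do the work, as an engineer would, in place of code of your own. Each camera call takes 0.05 s, during which the arm holds its last target.

### The job

The white housing on the bench stand is tilted one notch too far forward. With a fingertip, tip the pawl's ball lever over until it stays thrown back with the pawl off the ratchet wheel, push the star handle so that the wheel goes back by one notch (its top moving towards the pawl's pivot), then tip the lever back so that the pawl drops fully home into that next tooth gap. Only push, gently: grip nothing, and leave the loose things on the bench where they are.

Things in the scene. Friction and masses are not known exactly. Their poses are not given: they have to be found in the camera images.
- stand: fixed grey tilting stand, base plate 260 x 200 x 12 mm, headstock up to 221 mm tall. Origin on the bench under the middle of the headstock, z up. A horizontal shaft runs along its y axis at z = 155 mm and carries, as one part, the ratchet wheel (at y = -60 mm), the star handle (y = -130 mm) and the white round housing (170 mm across, y = +148 mm)
- wheel_centre (a point): centre of the steel ratchet wheel on the shaft: 140 mm across the tooth tips, 12 saw teeth 9 mm deep, 16 mm thick. Axes as the stand's when the wheel joint is 0
- wheel (a joint): turn of wheel, handle and housing (rad); stays where it is left, needs 2 to 3 N at a handle ball. Positive is backward: the wheel's top goes to the stand's +x, towards the pawl's pivot; the lowered pawl blocks this at about 0. One notch = 0.524. Starts at -0.11 to -0.01, pawl seated. Next gap back: its floor is under the pawl at 0.40 to 0.52 (ramp before that), and the lowered pawl stops the wheel at 0.52
- handle_knob (a point): centre of the upper black ball (30 mm diameter) of the star handle, which has three such balls on 12 mm bars at 120 degrees, all 105 mm from the shaft and at y = -130 mm of the stand. With the wheel joint at 0 this bar leans 20 degrees from upright to the stand's -x; the ball is about 255 mm above the bench
- pawl_pivot (a point): pivot pin of the pawl on the stand, at x = 92, y = -60, z = 189 mm of the stand's frame
- pawl (a joint): lift of the pawl about its pivot (rad), axis the stand's y. 0: nose on the floor of a tooth gap, finger lever leaning 25 degrees from upright to the stand's -x. Positive tips the lever to +x and lifts the nose; clear of the teeth above 0.25. Ball-weighted, under 2 N at the ball: past about 0.55 it falls over by itself to a stop at 0.96 (lever 30 degrees to +x) and stays; tipped back below 0.5 it falls onto the wheel
- pawl_ball (a point): centre of the steel ball (28 mm diameter) on the pawl's finger lever (11 mm rod), 105 mm from the pivot, in the ratchet wheel's plane; about 284 mm above the bench when the pawl is down, 280 mm when thrown over, 294 mm with the lever upright
- bushing: loose steel bushing, 40 mm across, 25 mm bore, 50 mm tall, standing on the stand's base plate; origin under its centre
- gearmotor: loose small gearmotor standing on its round flange (80 mm across), 96 mm tall; origin under its centre
- bottle: loose clear plastic bottle, 52 mm across, 115 mm tall; origin under its centre
- black_roll: loose black rubber disc roll lying flat, 140 mm across, 28 mm tall, aluminium hub; origin under its centre
- tape: loose roll of pale tape lying flat, 92 mm across, 24 mm tall; origin under its centre
- driver: loose screwdriver with a blue handle, lying on the bench
- wood_block: loose dark wooden block, 150 x 45 x 32 mm, lying flat; origin under its centre

How it is judged:
On the way, in this order (a step that is already met when the one before it is completed fails the run):
1. the pawl is thrown back and stays up, the wheel not yet turned (value of joint pawl above 0.8 rad and value of joint wheel below 0.15 rad), for 0.2 s.
2. with the pawl up, the wheel has been pushed back into the next tooth gap (value of joint pawl above 0.8 rad and value of joint wheel above 0.25 rad), for 0.2 s.
3. the pawl is down in the next tooth gap (value of joint pawl below 0.04 rad and value of joint wheel between 0.3 and 0.57 rad), for 0.2 s.
At the end, for the whole second after the job is handed in: The pawl sits home in the tooth gap one notch back: pawl joint below 0.04 rad, wheel joint between 0.30 and 0.57 rad and at rest (all of step 3 and velocity of joint wheel between -0.05 and 0.05 rad/s); the robot touches nothing.
It fails at once if the stand, handle or pawl is gripped or pushed with more than 35 N (contact force between the fingers and stand above 35 N).
It fails at once if a loose thing on the bench is moved more than 20 mm or lifted (distance of any of bushing, gearmotor, bottle, black_roll, tape, driver, wood_block from where it was at the start of the episode above 0.02 m).
It also fails if it takes over 54 s, if anything falls off the work surface, if the arm or the gripper's body presses on something with over 40 N, if the wrist force passes 120 N, or if a joint passes its speed limit or range.

## Working session

There is one attempt and no reset: what is moved stays moved. The work goes in short steps, Python scripts to look and compute and a tool call to move; the robot and the scene stay as the last step left them, time stands still between calls to the robot, and variables do not carry over. Pictures are saved under pics/ and viewed, and the job is handed in when it is done.

Besides the shell and the picture viewer there is one more tool, called after ">>>" as name(argument=value, ...) on one line, values as JSON. send_rows: Moves the arm, as the interface text tells. Its arguments: {"type":"object","properties":{"commands":{"type":"array"},"hand":{"type":"number"}},"required":["commands"]}

```bash
mkdir -p pics
cat > h.py <<'E'
import numpy as np, cv2, json
from rig import bot
def snap(n,f):
    c=bot.capture(n); cv2.imwrite(f'pics/{f}.png',c['pixels']); np.savez(f'pics/{f}.npz',K=c['camera_matrix'],T=c['extrinsics']); return c
def load(f):
    d=np.load(f'pics/{f}.npz'); return d['K'],d['T']
def proj(f,P):
    K,T=load(f); P=np.atleast_2d(P); q=(P-T[:3,3])@T[:3,:3]; q=q@K.T; return q[:,:2]/q[:,2:]
def ray(f,u,v):
    K,T=load(f); d=T[:3,:3]@np.linalg.solve(K,[u,v,1.]); return T[:3,3],d/np.linalg.norm(d)
def atz(f,u,v,z):
    o,d=ray(f,u,v); return o+d*(z-o[2])/d[2]
def tri(obs):
    A=np.zeros((3,3));b=np.zeros(3)
    R=[ray(*o) for o in obs]
    for o,d in R:
        M=np.eye(3)-np.outer(d,d);A+=M;b+=M@o
    p=np.linalg.solve(A,b); return p,[np.linalg.norm((np.eye(3)-np.outer(d,d))@(p-o))*1000 for o,d in R]
def crop(f,x0,y0,x1,y1,s,out):
    i=cv2.imread(f'pics/{f}.png')[y0:y1,x0:x1]; cv2.imwrite(f'pics/{out}.png',cv2.resize(i,None,fx=s,fy=s,interpolation=cv2.INTER_CUBIC))
E
python3 - <<'E'
from h import *
for n in ['side','top','wrist']:
    c=snap(n,n+'0'); print(n,c['extrinsics'].round(3).tolist(),c['camera_matrix'].round(1).tolist())
print(bot.get_state())
E
```

```text
side [[0.678, -0.445, 0.585, -0.252], [-0.735, -0.388, 0.557, -0.705], [-0.021, -0.807, -0.59, 0.984], [0.0, 0.0, 0.0, 1.0]] [[433.2, 0.0, 281.9], [0.0, 433.2, 215.2], [0.0, 0.0, 1.0]]
top [[0.01, -0.986, 0.169, 0.348], [-1.0, -0.006, 0.026, 0.023], [-0.024, -0.169, -0.985, 1.283], [0.0, 0.0, 0.0, 1.0]] [[384.6, 0.0, 280.5], [0.0, 384.6, 203.8], [0.0, 0.0, 1.0]]
wrist [[0.282, 0.914, 0.292, 0.116], [0.959, -0.268, -0.087, 0.67], [-0.001, 0.305, -0.953, 0.373], [0.0, 0.0, 0.0, 1.0]] [[333.7, 0.0, 278.0], [0.0, 333.7, 220.5], [0.0, 0.0, 1.0]]
{'time': 0.15, 'joint_positions': array([-1.39210865,  0.47767058,  0.02235413,  1.55619838, -0.01149453,
        1.10931859, -0.08309216]), 'joint_vel': array([-0.00081075, -0.00090789, -0.0004218 , -0.00292928, -0.00292341,
        0.00079232, -0.00182739]), 'effort': array([ 2.37232241e-03, -5.96925652e+01,  1.60993259e+00, -2.81489450e+01,
        1.26277632e-02,  6.64018778e-03, -3.91411311e-05]), 'position': array([0.19082179, 0.64699088, 0.2305197 ]), 'ee_rot': array([ 2.51529819e+00,  1.88064020e+00, -1.73274956e-03]), 'contact_force': array([ 0.08702659, -0.89138034, -0.71347769]), 'wrist_torque': array([ 0.041152  , -0.00938382, -0.01170454]), 'finger_gap': 1.0022975449639426}
```

View pics/side0.png

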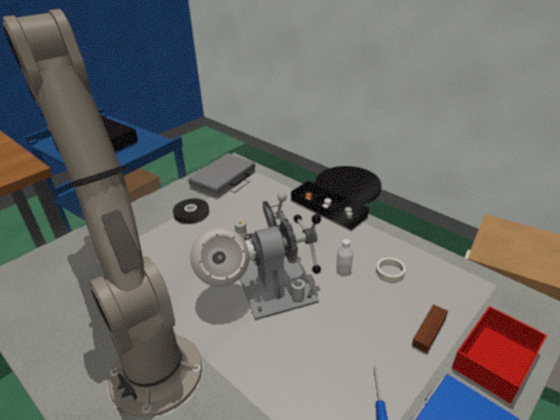

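View pics/top0.png

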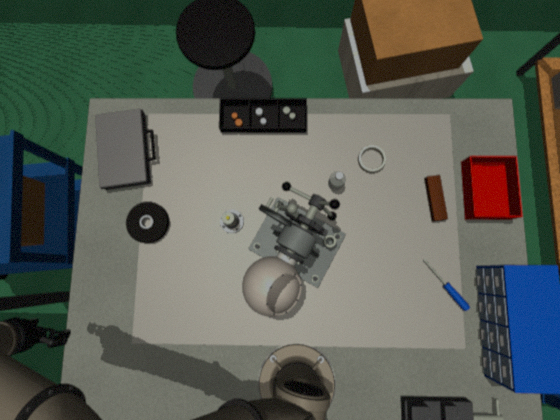

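Run:
```python
from h import *
crop('side0',250,120,450,270,4,'side0c')
crop('top0',140,80,340,230,4,'top0c')
```

```text
(no output)
```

View pics/side0c.png

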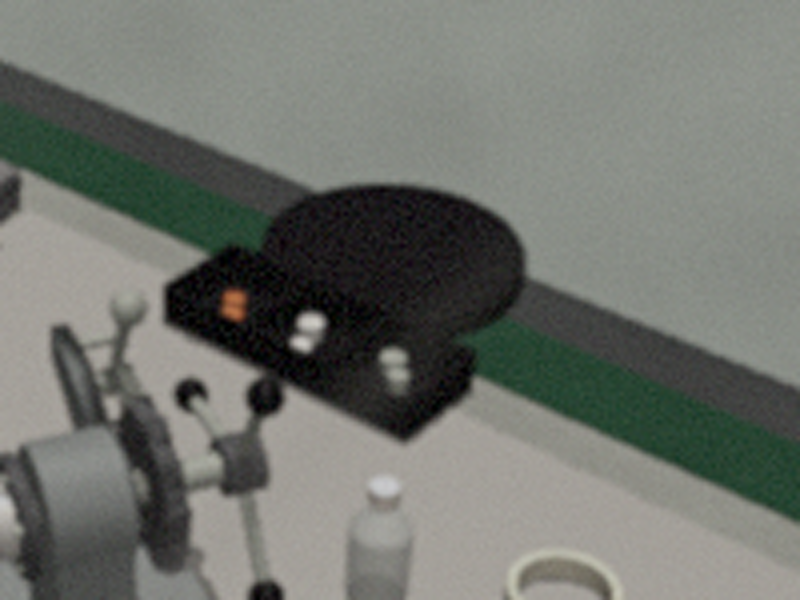

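View pics/top0c.png

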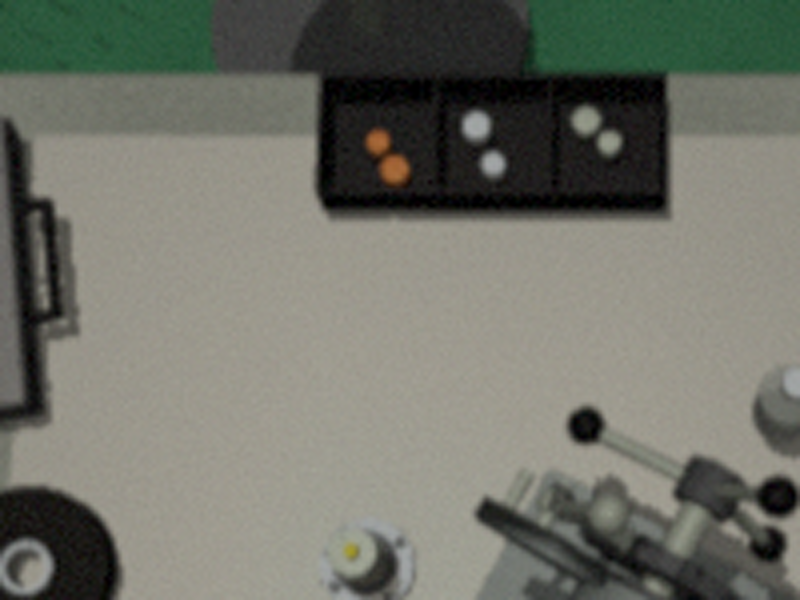

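```bash
cat >> h.py <<'E'
KN=lambda w,k:np.array([105*np.sin(-np.radians(20)+w+k*2*np.pi/3),-130,155+105*np.cos(-np.radians(20)+w+k*2*np.pi/3)])/1000
PB=lambda p:np.array([92+105*np.sin(-np.radians(25)+p),-60,189+105*np.cos(-np.radians(25)+p)])/1000
def toW(S,P):
    x,y,a=S; c,s=np.cos(a),np.sin(a); R=np.array([[c,-s,0],[s,c,0],[0,0,1]]); return R@P+[x,y,0]
E
python3 - <<'E'
from h import *
from scipy.optimize import least_squares
pb,e=tri([('side0',282,196.75),('top0',291.75,206.75)]);print('pb',pb,e)
S=[('side0',297.5,218),('side0',316.25,219.25),('side0',316.25,269)]
T=[('top0',286.5,186.25),('top0',334.25,203.75),('top0',331.75,215.75)]
for i in range(3):
  for j in range(3):
    p,e=tri([S[i],T[j]]); print(i,j,p.round(3),np.round(e,1))
E
```

```text
pb [0.51106006 0.01889829 0.28169874] [np.float64(0.09879791442790395), np.float64(0.09879791442794601)]
0 0 [0.596 0.034 0.15 ] [0.8 0.8]
0 1 [ 0.504 -0.079  0.264] [24.6 24.6]
0 2 [ 0.481 -0.08   0.272] [10.3 10.3]
1 0 [0.62  0.013 0.136] [30.4 30.4]
1 1 [ 0.526 -0.097  0.248] [0.7 0.7]
1 2 [ 0.502 -0.099  0.259] [14.8 14.8]
2 0 [ 0.667  0.026 -0.124] [16.9 16.9]
2 1 [ 0.546 -0.108  0.054] [16.2 16.2]
2 2 [ 0.518 -0.11   0.069] [0.8 0.8]
```

```bash
cat > fit.py <<'E'
from h import *
from scipy.optimize import least_squares
O=[('side0',297.5,218,1),('side0',316.25,219.25,0),('side0',316.25,269,2),('top0',286.5,186.25,1),('top0',334.25,203.75,0),('top0',331.75,215.75,2),('side0',282,196.75,'p'),('top0',291.75,206.75,'p')]
def f(q):
    r=[]
    for n,u,v,k in O:
        P=PB(q[4]) if k=='p' else KN(q[3],k)
        r+=list(proj(n,toW(q[:3],P))[0]-[u,v])
    return r
s=least_squares(f,[0.5,0,1.07,-0.05,0.0]); print(s.x,np.round(s.fun,1))
q=s.x
print('knobs',[toW(q[:3],KN(q[3],k)).round(3).tolist() for k in range(3)],'pb',toW(q[:3],PB(q[4])).round(4),'pb thrown',toW(q[:3],PB(.96)).round(4))
print('knob at .45',toW(q[:3],KN(.45,0)).round(4))
E
python3 fit.py; python3 -c "
from scipy.spatial.transform import Rotation as R
from h import *
print(R.from_rotvec(bot.get_state()['ee_rot']).as_matrix().round(3))"
```

```text
[ 0.43333259  0.00483055  1.0705211  -0.10097612  0.00679635] [ 0.   0.3 -0.3 -0.2 -0.1  0.1  0.  -0.6  0.3 -0.   0.  -0.4 -0.3 -0.5
  0.2  0.6]
knobs [[0.525, -0.098, 0.25], [0.598, 0.034, 0.147], [0.519, -0.109, 0.068]] pb [0.5091 0.0184 0.2845] pb thrown [0.5553 0.1028 0.2799]
knob at .45 [ 0.5525 -0.0482  0.2595]
[[ 0.283  0.959 -0.   ]
 [ 0.959 -0.283 -0.001]
 [-0.001  0.    -1.   ]]
```

Run:
```python
from h import *
from scipy.spatial.transform import Rotation as R
S=[0.43333,.00483,1.0705]
# overlay stand-frame marks to identify disc: candidate axis points at several y
for f,(x0,y0,x1,y1) in {'side0':(180,170,340,320),'top0':(220,160,360,300)}.items():
    im=cv2.imread(f'pics/{f}.png');s=5
    c=cv2.resize(im[y0:y1,x0:x1],None,fx=s,fy=s,interpolation=cv2.INTER_CUBIC)
    c=cv2.convertScaleAbs(c,alpha=1.5)
    for y,col in ((-.06,(0,0,255)),):
        for t in np.linspace(0,2*np.pi,40):
            u,v=(proj(f,toW(S,np.array([.07*np.sin(t),y,.155+.07*np.cos(t)])))[0]-[x0,y0])*s
            cv2.circle(c,(int(u),int(v)),2,col,-1)
    u,v=(proj(f,toW(S,np.array([.092,-.06,.189])))[0]-[x0,y0])*s
    cv2.circle(c,(int(u),int(v)),5,(0,255,0),2)
    cv2.imwrite(f'pics/ov_{f}.png',c)
M=R.from_rotvec(bot.get_state()['ee_rot']).as_matrix(); p=bot.get_state()['position']
for n,P in dict(a=[.0,-.06,.36]).items(): print(n,toW(S,np.array(P)),(M.T@(toW(S,np.array(P))-p)*1000).round())
```

```text
a [ 0.48597643 -0.02395113  0.36      ] [-560.  473. -129.]
```

View pics/ov_side0.png

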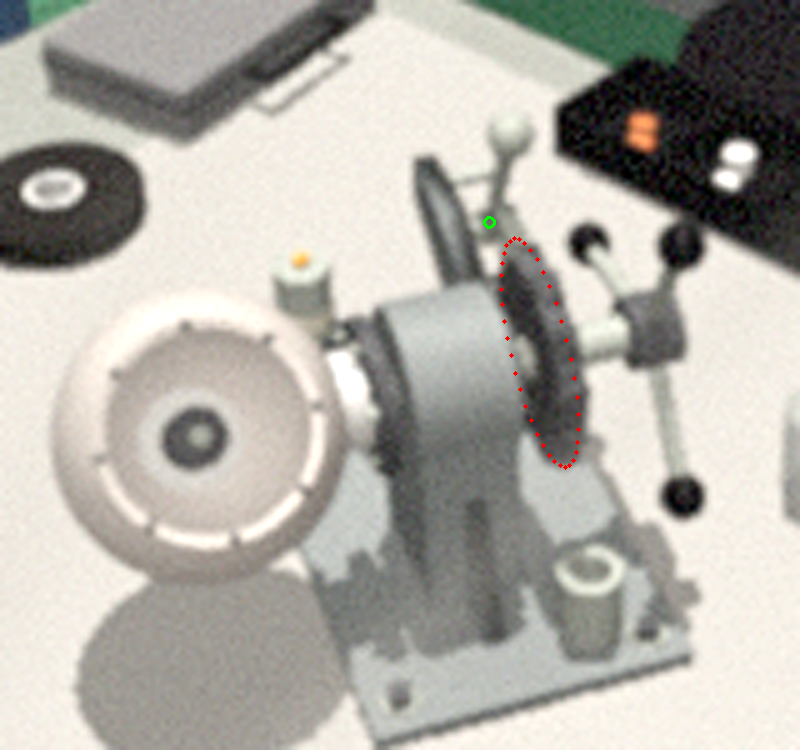

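View pics/ov_top0.png

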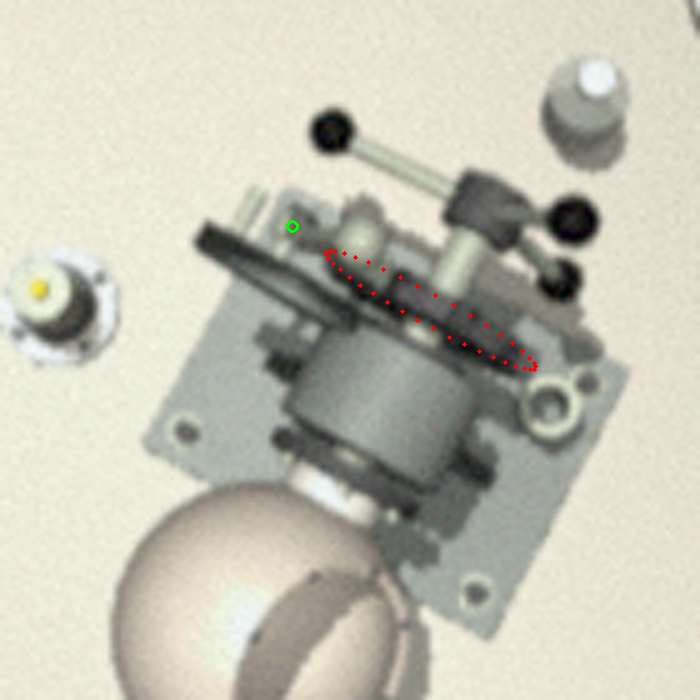

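Run:
```python
from h import *
S=[0.43333,.00483,1.0705]
c,s=np.cos(S[2]),np.sin(S[2]); Rz=np.array([[c,s,0],[-s,c,0],[0,0,1]])
for a in [[('side0',180+475/5,170+181/5),('top0',220+250/5,160+210/5)],[('side0',180+425/5,170+157/5),('top0',220+203/5,160+230/5)]]:
    p,e=tri(a); print((Rz@(p-[S[0],S[1],0])*1000).round(),np.round(e,1))
```

```text
[116. -57. 205.] [2.1 2.1]
[132. -31. 220.] [0.7 0.7]
```

>>> send_rows(commands=[{"linear": [0, 0, -40], "roll": 0.05}, {"linear": [0, 0, -80], "roll": 0.1}, {"linear": [0, 0, -120], "roll": 0.15}, {"linear": [-30, 25, -130], "roll": 0.213}, {"linear": [-65, 55, -130], "roll": 0.213}, {"linear": [-100, 85, -130], "roll": 0.213}, {"linear": [-135, 115, -130], "roll": 0.213}, {"linear": [-170, 145, -130], "roll": 0.213}], hand=0)

```text
time: 0.95
position: [0.2824, 0.4414, 0.3611]
ee_rot: [2.702, 1.603, -0.0]
contact_force: [0.7, -0.1, 0.7]
finger_gap: 0.001
```

```bash
cat >> h.py <<'E'
S=[0.43333,.00483,1.0705]
def toS(p):
    c,s=np.cos(S[2]),np.sin(S[2]); return np.array([[c,s,0],[-s,c,0],[0,0,1]])@(np.asarray(p)-[S[0],S[1],0])
def where():
    from scipy.spatial.transform import Rotation as R
    st=bot.get_state(); M=R.from_rotvec(st['ee_rot']).as_matrix(); a=np.arctan2(M[1,0],M[0,0])
    print('t',st['time'],'stand mm',(toS(st['position'])*1000).round(1),'yaw err',round(a-S[2],4),'F',st['contact_force'].round(1),'tilt',M[2].round(3))
E
python3 -c "
from h import *
where()"
```

```text
t 0.95 stand mm [310.6 341.8 361.1] yaw err 0.0005 F [ 0.7 -0.1  0.7] tilt [-0. -0. -1.]
```

>>> send_rows(commands=[{"linear": [-30, 38, 0], "roll": 0}, {"linear": [-60, 76, 0], "roll": 0}, {"linear": [-90, 114, 0], "roll": 0}, {"linear": [-120, 152, 0], "roll": 0}, {"linear": [-150, 190, 0], "roll": 0}, {"linear": [-180, 228, 0], "roll": 0}, {"linear": [-210, 266, 0], "roll": 0}, {"linear": [-240, 304, 0], "roll": 0}])

```text
time: 1.75
position: [0.4339, 0.085, 0.3613]
ee_rot: [-2.701, -1.603, -0.001]
contact_force: [0.9, 0.9, -0.1]
finger_gap: -0.003
```

>>> send_rows(commands=[{"linear": [-20, 28, 0], "roll": 0}, {"linear": [-40, 56, 0], "roll": 0}, {"linear": [-60, 80, 0], "roll": 0}, {"linear": [-70, 98, 0], "roll": 0}, {"linear": [-70, 98, 0], "roll": 0}, {"linear": [-70, 98, 0], "roll": 0}, {"linear": [-70, 98, 0], "roll": 0}, {"linear": [-70, 98, 0], "roll": 0}])

```text
time: 2.55
position: [0.4859, -0.0203, 0.3612]
ee_rot: [-2.7, -1.606, 0.0]
contact_force: [0.6, 1.2, -0.4]
finger_gap: -0.003
```

```bash
python3 -c "
from h import *
where()
snap('side','s1');snap('wrist','w1')
crop('s1',180,80,380,230,4,'s1c')"
```

```text
t 2.55 stand mm [  3.2 -58.1 361.2] yaw err 0.0025 F [ 0.6  1.2 -0.4] tilt [ 0. -0. -1.]
```

View pics/s1c.png

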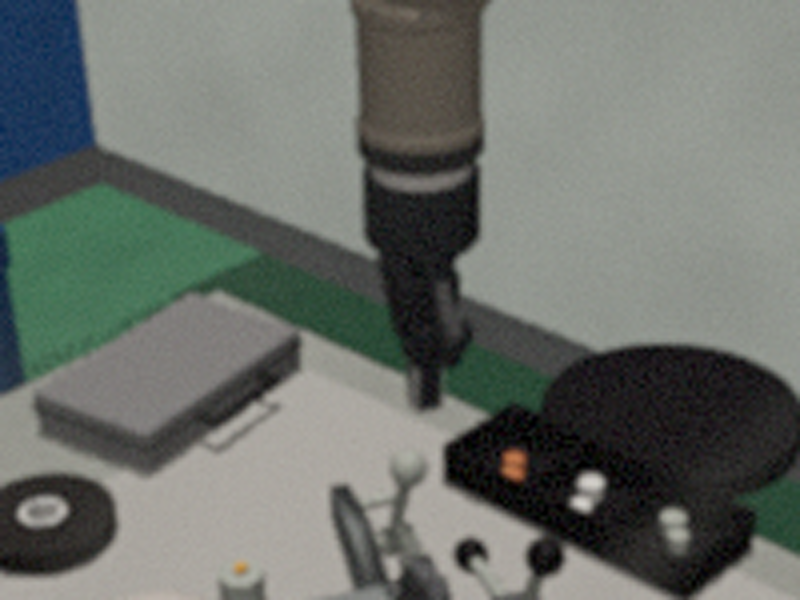

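View pics/w1.png

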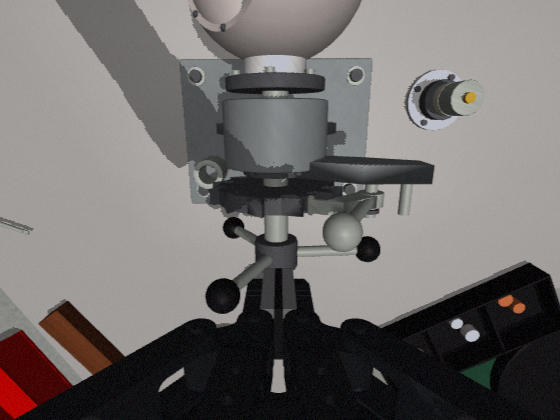

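>>> send_rows(commands=[{"linear": [0, 2, 20], "roll": 0}, {"linear": [0, 2, 40], "roll": 0}, {"linear": [0, 2, 60], "roll": 0}, {"linear": [0, 2, 75], "roll": 0}, {"linear": [0, 2, 85], "roll": 0}, {"linear": [0, 2, 91], "roll": 0}, {"linear": [0, 2, 91], "roll": 0}, {"linear": [0, 2, 91], "roll": 0}])

```text
time: 3.45
position: [0.4883, -0.0223, 0.2709]
ee_rot: [2.702, 1.603, 0.001]
contact_force: [0.4, 0.1, 0.3]
finger_gap: -0.001
```

```bash
python3 -c "
from h import *
where()
snap('side','s2');snap('wrist','w2')
crop('s2',200,100,360,220,5,'s2c')"
```

```text
t 3.45 stand mm [  2.6 -61.3 270.9] yaw err 0.0006 F [0.4 0.1 0.3] tilt [ 0.001  0.001 -1.   ]
```

View pics/s2c.png

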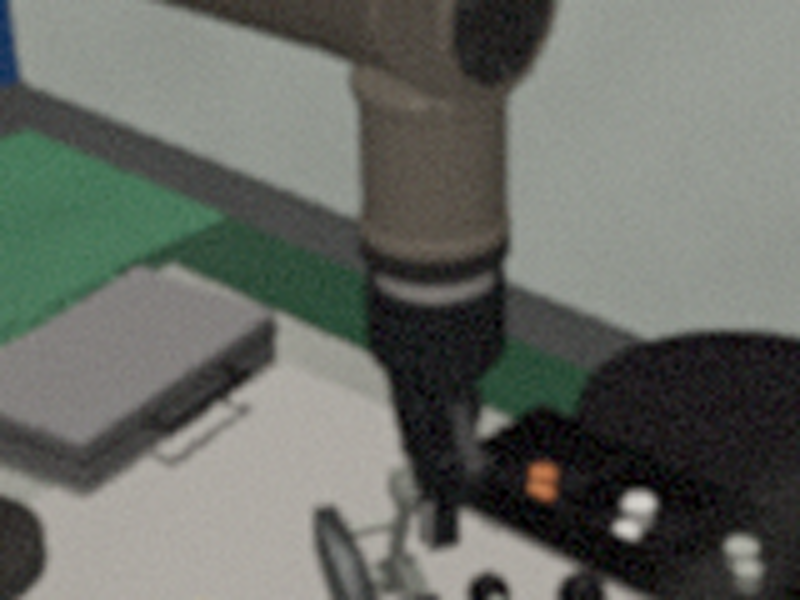

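View pics/w2.png

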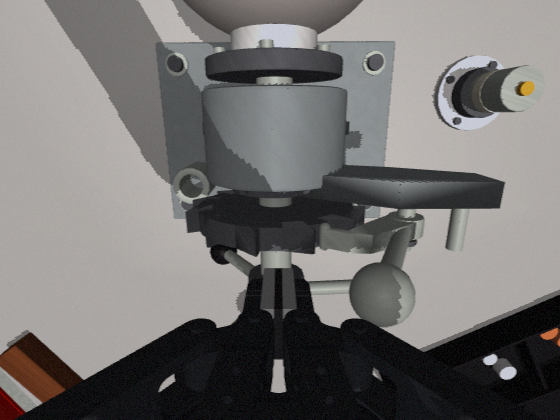

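>>> send_rows(commands=[{"linear": [6, 0, 0], "roll": 0}, {"linear": [12, 0, 0], "roll": 0}, {"linear": [17, 0, 0], "roll": 0}, {"linear": [22, 0, 0], "roll": 0}, {"linear": [27, 0, 0], "roll": 0}, {"linear": [32, 0, 0], "roll": 0}, {"linear": [36, 0, 0], "roll": 0}, {"linear": [40, 0, 0], "roll": 0}])

```text
time: 4.35
position: [0.5073, 0.0131, 0.2703]
ee_rot: [-2.702, -1.603, 0.0]
contact_force: [0.6, -0.1, 1.7]
finger_gap: 0.002
```

```bash
python3 -c "
from h import *
where()
snap('side','s3');snap('wrist','w3')
crop('s3',200,100,360,220,5,'s3c')"
```

```text
t 4.35 stand mm [ 42.7 -60.9 270.3] yaw err 0.0005 F [ 0.6 -0.1  1.7] tilt [-0. -0. -1.]
```

View pics/w3.png

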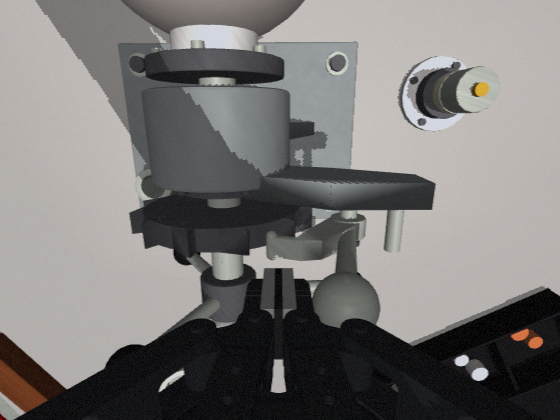

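>>> send_rows(commands=[{"linear": [6, 0, 0], "roll": 0}, {"linear": [12, 0, 0], "roll": 0}, {"linear": [18, 0, 0], "roll": 0}, {"linear": [24, 0, 0], "roll": 0}, {"linear": [30, 0, 0], "roll": 0}, {"linear": [36, 0, 0], "roll": 0}, {"linear": [41, 0, 0], "roll": 0}, {"linear": [45, 0, 0], "roll": 0}])

```text
time: 5.25
position: [0.5289, 0.0528, 0.2703]
ee_rot: [-2.702, -1.604, 0.0]
contact_force: [1.0, 0.0, 0.0]
finger_gap: 0.001
```

```bash
python3 -c "
from h import *
where()
snap('side','s4');snap('wrist','w4')"
```

```text
t 5.25 stand mm [ 87.9 -60.8 270.3] yaw err 0.0008 F [1. 0. 0.] tilt [-0. -0. -1.]
```

View pics/w4.png

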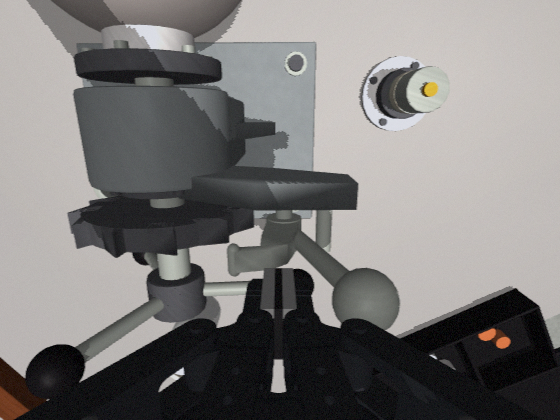

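>>> send_rows(commands=[{"linear": [-10, 0, -20], "roll": 0}, {"linear": [-20, 0, -55], "roll": 0}, {"linear": [-30, 5, -75], "roll": 0}, {"linear": [-65, 20, -75], "roll": 0}, {"linear": [-100, 35, -75], "roll": 0}, {"linear": [-140, 50, -75], "roll": 0}, {"linear": [-170, 65, -75], "roll": 0}, {"linear": [-184, 69, -75], "roll": 0}])

```text
time: 6.15
position: [0.5, -0.1465, 0.3457]
ee_rot: [2.705, 1.595, 0.0]
contact_force: [-0.8, -0.3, 0.3]
finger_gap: 0.0
```

```bash
python3 -c "
from h import *
where()
snap('side','s5');snap('wrist','w5');snap('top','t5')
crop('s5',200,120,360,240,5,'s5c')"
```

```text
t 6.15 stand mm [-100.8 -131.1  345.7] yaw err -0.0049 F [-0.8 -0.3  0.3] tilt [-0.     0.001 -1.   ]
```

View pics/s5c.png

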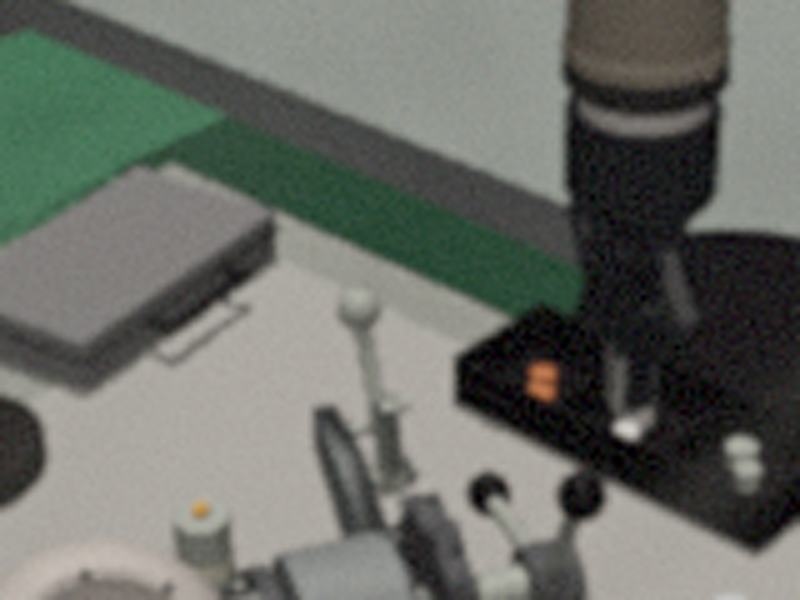

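View pics/w5.png

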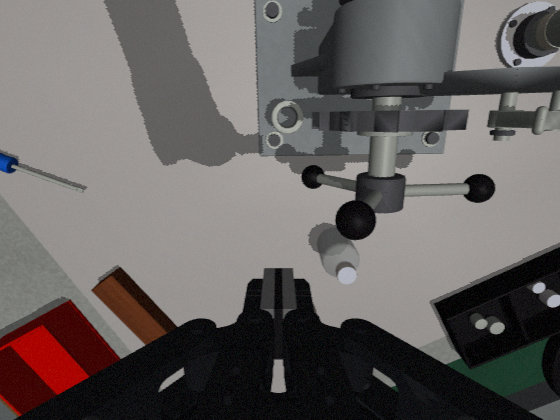

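>>> send_rows(commands=[{"linear": [3, 0, 20], "roll": 0}, {"linear": [3, 0, 40], "roll": 0}, {"linear": [3, 0, 60], "roll": 0}, {"linear": [3, 0, 80], "roll": 0}, {"linear": [3, 0, 95], "roll": 0}, {"linear": [3, 0, 105], "roll": 0}, {"linear": [3, 0, 108], "roll": 0}, {"linear": [3, 0, 108], "roll": 0}])

```text
time: 7.1
position: [0.5027, -0.139, 0.2372]
ee_rot: [-2.701, -1.604, 0.0]
contact_force: [-0.3, 0.1, 0.5]
finger_gap: -0.002
```

```bash
python3 -c "
from h import *
where()
print(proj('s5',toW(S,PB(.96))),'knob',(toS(toW(S,KN(-.101,0)))*1000).round())
snap('wrist','w6')"
```

```text
t 7.1 stand mm [ -92.9 -129.8  237.2] yaw err 0.0015 F [-0.3  0.1  0.5] tilt [-0. -0. -1.]
[[271.77992238 181.29274019]] knob [ -46. -130.  250.]
```

View pics/w6.png

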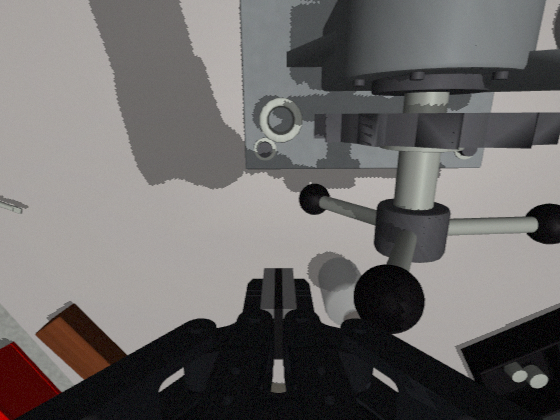

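>>> send_rows(commands=[{"linear": [6, 0, 0], "roll": 0}, {"linear": [12, 0, 0], "roll": 0}, {"linear": [17, 0, 0], "roll": 0}, {"linear": [21, 0, 0], "roll": 0}, {"linear": [25, 0, 0], "roll": 0}, {"linear": [29, 0, 0], "roll": 0}, {"linear": [33, 0, 0], "roll": 0}, {"linear": [37, 0, 0], "roll": 0}])

```text
time: 7.95
position: [0.5204, -0.1071, 0.2374]
ee_rot: [2.702, 1.602, 0.0]
contact_force: [-0.7, -3.1, 2.1]
finger_gap: -0.003
```

>>> send_rows(commands=[{"linear": [5, 0, 0], "roll": 0}, {"linear": [10, 0, 0], "roll": 0}, {"linear": [14, 0, 0], "roll": 0}, {"linear": [18, 0, 0], "roll": 0}, {"linear": [22, 0, 0], "roll": 0}, {"linear": [26, 0, 0], "roll": 0}, {"linear": [29, 0, 0], "roll": 0}, {"linear": [31, 0, 0], "roll": 0}])

```text
time: 8.75
position: [0.5352, -0.0796, 0.2372]
ee_rot: [-2.701, -1.603, 0.0]
contact_force: [-1.1, -1.5, 2.1]
finger_gap: -0.0
```

```bash
python3 -c "
from h import *
where()
snap('wrist','w7');snap('side','s7');snap('top','t7')
crop('s7',220,150,360,255,5,'s7c')
crop('t7',260,160,360,235,8,'t7c')"
```

```text
t 8.75 stand mm [ -25.2 -129.9  237.2] yaw err 0.0008 F [-1.1 -1.5  2.1] tilt [ 0. -0. -1.]
```

View pics/w7.png

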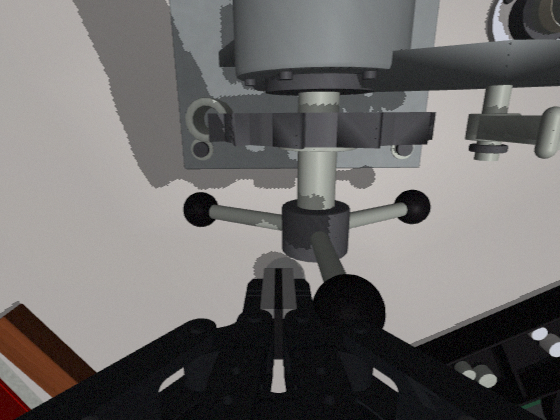

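View pics/s7c.png

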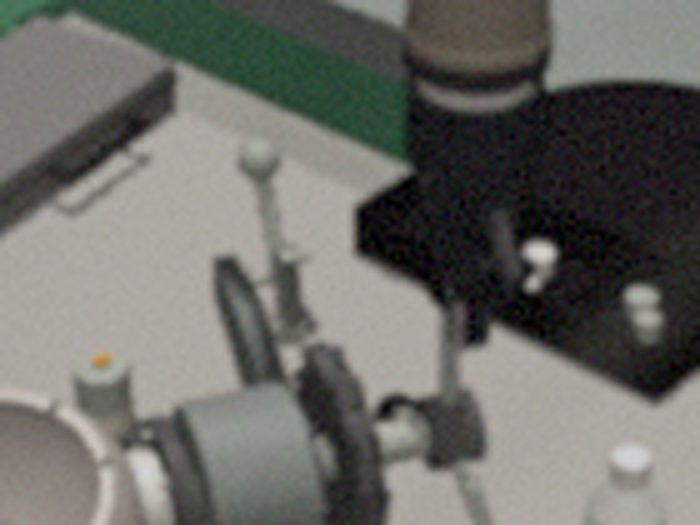

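View pics/t7c.png

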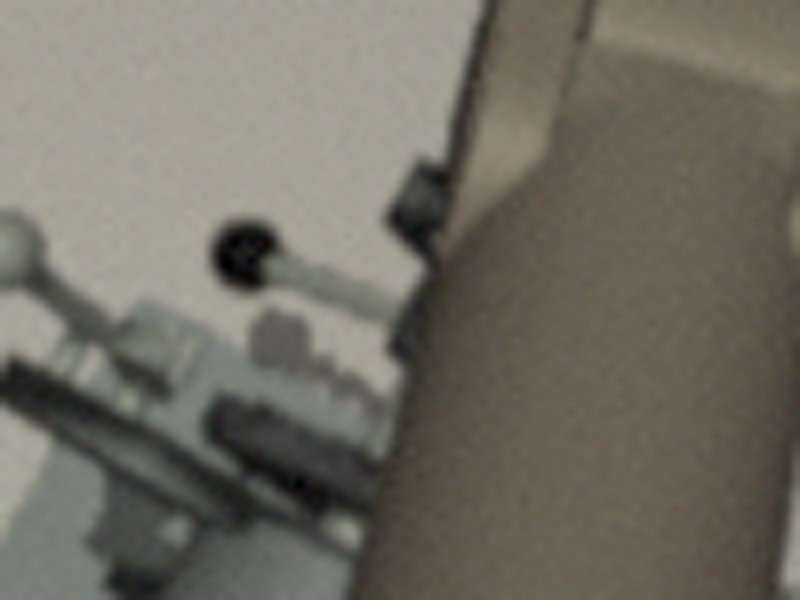

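```bash
cat > wf.py <<'E'
from h import *
from scipy.optimize import least_squares
def wheel(f,obs):
    g=lambda q:np.concatenate([proj(f,toW([S[0]+q[1],S[1]+q[2],S[2]],KN(q[0],k)))[0]-[u,v] for k,u,v in obs])
    s=least_squares(g,[.2,0,0],x_scale=[.1,.003,.003]); print('wheel',s.x.round(4),s.fun.round(1))
E
python3 -c "
from wf import *
wheel('w7',[(2,201,209),(1,412,206),(0,350,310)])
wheel('w5',[(2,313,177),(1,480,188),(0,356,220)])
wheel('t7',[(1,260+247/8,160+254/8)])"
```

```text
wheel [ 0.3771 -0.0005  0.0027] [ 0.3 -0.7 -0.5  1.1  0.1 -0.2]
wheel [-0.1018  0.      0.0032] [ 0.9 -0.7 -1.1  1.1  0.2 -0.5]
wheel [ 0.3539 -0.0029 -0.0009] [-0.  0.]
```

>>> send_rows(commands=[{"linear": [1, 0, 0], "roll": 0}, {"linear": [3, 0, 0], "roll": 0}, {"linear": [5, 0, 0], "roll": 0}, {"linear": [7, 0, 0], "roll": 0}, {"linear": [8, 0, 0], "roll": 0}, {"linear": [9, 0, 0], "roll": 0}, {"linear": [9, 0, 0], "roll": 0}, {"linear": [9, 0, 0], "roll": 0}])

```text
time: 9.7
position: [0.5395, -0.0719, 0.2373]
ee_rot: [-2.702, -1.603, -0.0]
contact_force: [0.2, -1.0, 0.5]
finger_gap: 0.004
```

>>> send_rows(commands=[{"linear": [-6, 0, 0], "roll": 0}, {"linear": [-14, 0, 0], "roll": 0}, {"linear": [-24, 0, -10], "roll": 0}, {"linear": [-30, 0, -40], "roll": 0}, {"linear": [-30, 0, -80], "roll": 0}, {"linear": [-30, 0, -108], "roll": 0}, {"linear": [-30, 0, -108], "roll": 0}, {"linear": [-30, 0, -108], "roll": 0}])

```text
time: 10.5
position: [0.5249, -0.0991, 0.346]
ee_rot: [2.702, 1.602, 0.003]
contact_force: [-0.6, -0.1, 0.2]
finger_gap: 0.002
```

```bash
python3 -c "
from h import *
where()
snap('wrist','w8');snap('side','s8')
crop('s8',220,150,360,255,5,'s8c')"
```

```text
t 10.5 stand mm [ -47.3 -130.2  346. ] yaw err -0.0003 F [-0.6 -0.1  0.2] tilt [ 0.001  0.001 -1.   ]
```

View pics/w8.png

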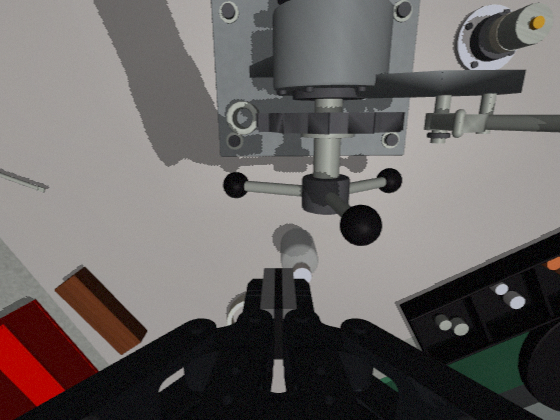

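View pics/s8c.png

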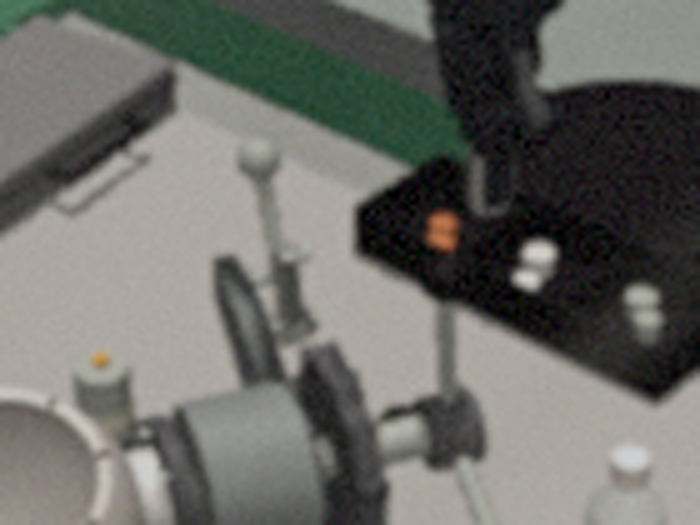

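```bash
python3 -c "
from wf import *
wheel('w8',[(2,236,185),(1,389.5,181),(0,361,224.5)])"
```

```text
wheel [ 4.574e-01 -3.000e-04  2.700e-03] [ 0.5 -0.8 -0.5 -0.1  0.   0.6]
```

>>> send_rows(commands=[{"linear": [30, -9, 0], "roll": 0}, {"linear": [65, -19, 0], "roll": 0}, {"linear": [100, -30, 0], "roll": 0}, {"linear": [140, -41, 0], "roll": 0}, {"linear": [180, -53, 0], "roll": 0}, {"linear": [215, -63, 0], "roll": 0}, {"linear": [237, -70, 0], "roll": 0}, {"linear": [237, -70, 0], "roll": 0}])

```text
time: 11.4
position: [0.5767, 0.1471, 0.3436]
ee_rot: [-2.697, -1.61, 0.004]
contact_force: [-0.5, -0.3, -0.3]
finger_gap: -0.001
```

>>> send_rows(commands=[{"linear": [0, 0, 0], "roll": 0}, {"linear": [0, 0, 20], "roll": 0}, {"linear": [0, 0, 40], "roll": 0}, {"linear": [0, 0, 60], "roll": 0}, {"linear": [0, 0, 74], "roll": 0}, {"linear": [0, 0, 80], "roll": 0}, {"linear": [0, 0, 80], "roll": 0}, {"linear": [0, 0, 80], "roll": 0}])

```text
time: 12.2
position: [0.5777, 0.1427, 0.2661]
ee_rot: [2.702, 1.602, 0.002]
contact_force: [0.2, 0.1, -0.1]
finger_gap: 0.001
```

```bash
python3 -c "
from h import *
where()
snap('wrist','w9')"
```

```text
t 12.2 stand mm [190.2 -60.5 266.1] yaw err -0.0002 F [ 0.2  0.1 -0.1] tilt [ 0.001  0.001 -1.   ]
```

View pics/w9.png

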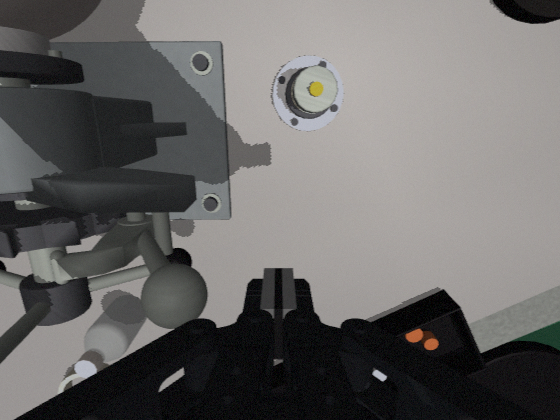

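>>> send_rows(commands=[{"linear": [-6, 0, 0], "roll": 0}, {"linear": [-12, 0, 0], "roll": 0}, {"linear": [-17, 0, 0], "roll": 0}, {"linear": [-22, 0, 0], "roll": 0}, {"linear": [-27, 0, 0], "roll": 0}, {"linear": [-32, 0, 0], "roll": 0}, {"linear": [-37, 0, 0], "roll": 0}, {"linear": [-42, 0, 0], "roll": 0}])

```text
time: 13.05
position: [0.5568, 0.1059, 0.2653]
ee_rot: [-2.702, -1.603, 0.0]
contact_force: [0.7, 0.4, 0.6]
finger_gap: 0.001
```

>>> send_rows(commands=[{"linear": [-5, 0, 0], "roll": 0}, {"linear": [-10, 0, 0], "roll": 0}, {"linear": [-15, 0, 0], "roll": 0}, {"linear": [-20, 0, 0], "roll": 0}, {"linear": [-25, 0, 0], "roll": 0}, {"linear": [-30, 0, 0], "roll": 0}, {"linear": [-34, 0, 0], "roll": 0}, {"linear": [-37, 0, 0], "roll": 0}])

```text
time: 13.85
position: [0.5391, 0.0734, 0.2653]
ee_rot: [-2.702, -1.603, -0.0]
contact_force: [0.1, -0.6, 0.6]
finger_gap: -0.002
```

```bash
python3 -c "
from h import *
where()
snap('wrist','w10')"
```

```text
t 13.85 stand mm [110.9 -59.9 265.3] yaw err 0.0003 F [ 0.1 -0.6  0.6] tilt [ 0. -0. -1.]
```

View pics/w10.png

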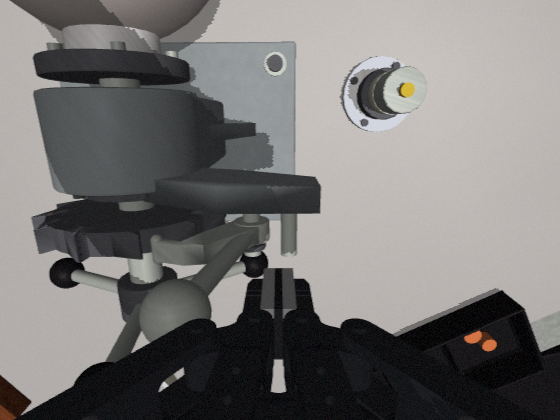

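Pawl has dropped: the ball is at (175,310), clear of the finger. Retreating, then measuring.

>>> send_rows(commands=[{"linear": [10, 0, 0], "roll": 0}, {"linear": [30, 0, -20], "roll": 0}, {"linear": [50, 0, -50], "roll": 0}, {"linear": [70, 0, -90], "roll": 0}, {"linear": [85, -10, -110], "roll": 0}, {"linear": [90, -20, -110], "roll": 0}, {"linear": [90, -20, -110], "roll": 0}, {"linear": [90, -20, -110], "roll": 0}])

```text
time: 14.7
position: [0.5642, 0.1623, 0.374]
ee_rot: [-2.701, -1.604, 0.003]
contact_force: [-1.2, 0.5, -0.4]
finger_gap: -0.001
```

```bash
python3 -c "
from h import *
where()
snap('wrist','w11');snap('side','s11');snap('top','t11')
crop('s11',220,150,360,255,5,'s11c')
crop('w11',0,120,280,330,2.8,'w11c')
for p in (0,.04,.1): print(p,proj('s11',toW(S,PB(p))),proj('t11',toW(S,PB(p))),proj('w11',toW(S,PB(p))))"
```

```text
t 14.7 stand mm [200.9 -39.3 374. ] yaw err 0.001 F [-1.2  0.5 -0.4] tilt [-0.002 -0.001 -1.   ]
0 [[281.76214536 196.49575728]] [[292.12886552 207.47006185]] [[ 74.44839699 251.77485352]]
0.04 [[281.32934699 195.32400405]] [[290.8517993  206.66629822]] [[ 78.24718706 252.67583952]]
0.1 [[280.67191712 193.63545145]] [[288.89049436 205.45326567]] [[ 84.41682411 253.89347239]]
```

View pics/w11.png

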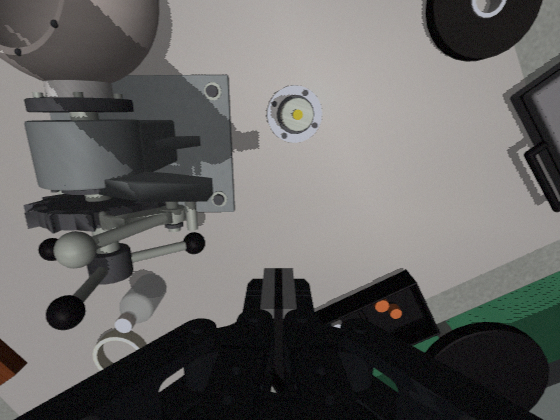

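View pics/s11c.png

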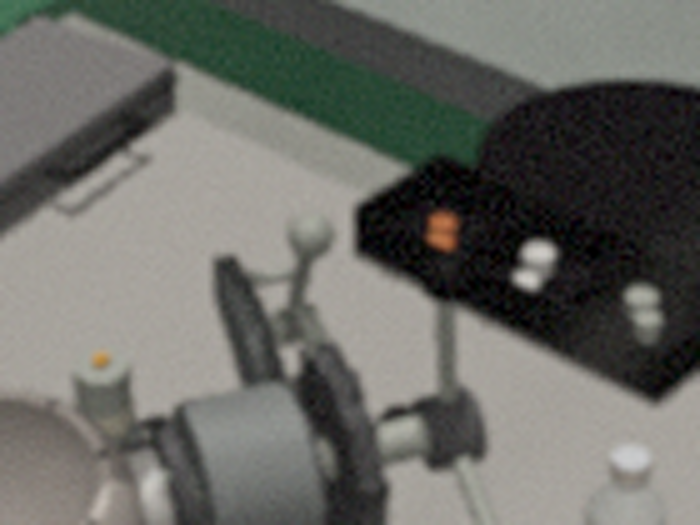

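View pics/t11.png

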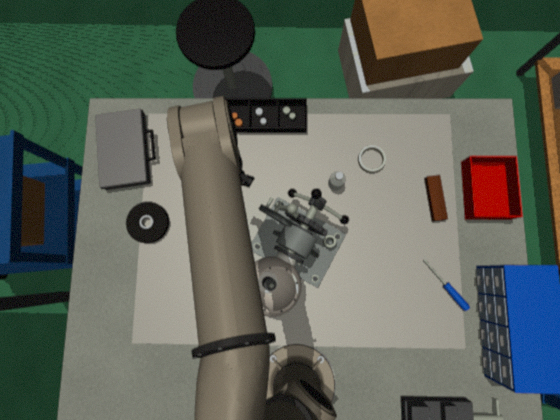

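```bash
python3 -c "
from wf import *
crop('s0' if 0 else 'side0',220,150,360,255,5,'s0c')
a=[]
for f in ('side0','s11'):
    i=cv2.imread(f'pics/{f}.png')[185:206,270:296]; a.append(cv2.resize(i,None,fx=14,fy=14,interpolation=cv2.INTER_CUBIC))
cv2.imwrite('pics/cmp.png',np.hstack(a))
wheel('w11',[(1,195,243),(0,66,312),(2,49,249)])"
```

```text
wheel [ 0.4686 -0.0009  0.0015] [-2.1 -0.   0.4 -0.   1.4 -0.2]
```

View pics/cmp.png

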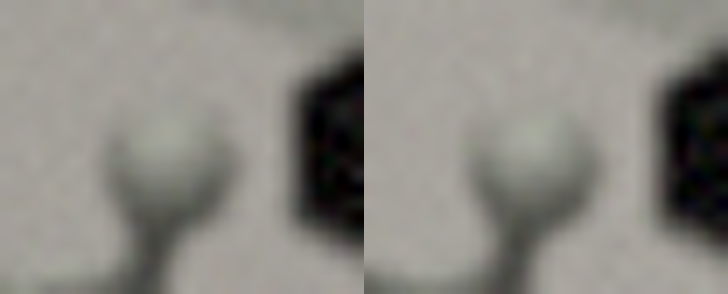

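```bash
python3 -c "
from h import *
where(); print(bot.job_done())"
```

```text
t 14.85 stand mm [200.2 -40.1 374.4] yaw err -0.001 F [-0.5 -0.5  0.7] tilt [-0.001 -0.001 -1.   ]
the job is handed in; nothing more can be done
None
```

The housing is back by one notch, with the pawl down in the next tooth gap. I handed the job in at about 15 s of the 54 s allowed; no verdict is reported.

With the fingers shut, I tipped the ball lever over until it fell back. I then pushed the upper handle ball so the wheel went from about -0.10 to 0.46 rad. Last, I tipped the lever back and it fell onto the wheel.

- **Pawl thrown back:** after the first push, the ball was within about 0.3 pixels of where it should be at 0.96 rad.
- **Wheel:** it measured 0.457 rad after the push. After the pawl dropped it measured 0.469 rad; that fit was coarser, with errors up to 2 pixels. Both values lie in the 0.40 to 0.52 rad floor of the gap.
- **Pawl seated:** the ball is within about 0.4 pixels of where it was at the start, when the pawl was seated, so the pawl is at about 0 rad.
- **Forces and clearance:** readings taken after each move stayed below 4 N. At hand-in the arm stood clear of the stand and the reading was under about 1 N, which is noise.
- **Loose things:** by eye they look unmoved in the last pictures. I did not measure their positions.

No check failed. The one disagreement was partway through the wheel push, when two camera estimates gave 0.377 and 0.354 rad. I used 0.377, which came from three handle balls rather than one, and the later 0.457 fitted it.

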